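Prick the big egg without cracking it

TASK

Prick the largest egg so that it will not burst when boiled: lift it gently from the rack, stand it in the piercer's cup with its pointed end down as it stands now, slide the carriage by its knob until the cup is right under the needle, and press the plunger down so that the needle bears on the egg's crown, then let it spring back up. Then slide the carriage with the egg in it back to the loading end and let go. The egg cracks if it is gripped with more than 15 newtons or dropped or pushed down hard, so handle it gently; leave the small eggs and everything else where they are.

Things in the scene. Friction and masses are not known exactly. Their poses are not given: they have to be found in the camera images.
- egg_large: The largest of three rigid eggs of the same shell colour: 70 mm tall, 52 mm across, about 0.1 kg, standing pointed end down in one of the rack's three wells. Origin at the pointed tip (underside), z up through the egg to the blunt crown 70 mm above; the widest place is 40 mm above the origin. Cracks if gripped with more than 15 N.
- egg_small_a: Small egg, 57 mm tall, 42 mm across, in another well of the rack; origin at its pointed tip (underside). Leave alone.
- egg_small_b: The other small egg, same size, in the remaining well; origin at its pointed tip. Leave alone.
- rack: Fixed light-wood egg rack, a block 90 (x) x 210 (y) x 30 mm high with three round wells in a row along its y axis at y = -70, 0 and +70 mm, each 41 mm wide and 15 mm deep. Origin under its centre. Eggs stand on the well floors, 15 mm above the worktop.
- piercer: Fixed egg piercer: wood base (x -43..97, y -72..164 mm, 14 high) with rails along y, a column at x = 75 mm (168 high), an arm at height 131..161 mm carrying plunger and needle over the origin. Origin on the worktop under the needle; x points from needle to column. Loading end: +y, where the knob is. A black line on the base at y = 0 and one on the carriage meet when the cup is under the needle.
- carriage (a joint): Position of the sliding carriage (m): 0 = loading end (cup at piercer y = +105 mm), grows as it slides to the piercer's -y; at 0.105 the cup is under the needle; end stop at 0.14. Stays where it is left; about 2 N to move.
- cup_seat (a point): Centre of the inner floor of the carriage's round white egg cup (36 mm above the worktop). The cup is 51 mm wide outside, 41 mm inside, 15 mm deep; its rim is 51 mm above the worktop. Moves with the carriage.
- carriage_grip (a point): Grip point of the carriage's upright wooden knob, a round post 25 mm thick and 47 mm tall on a tongue behind the cup, 100 mm from the cup in piercer +y. On its axis, 55 mm above the worktop; the knob's top is 17 mm higher, the tongue's upper face 30 mm lower. Grip it across the slide (fingers along piercer x), to keep the hand clear of egg and arm. Moves with the carriage.
- plunger (a joint): Plunger stroke (m): 0 = up, 0.03 = fully down. Springs back up; about 1 N at the start, 7 N fully down with an egg beneath.
- plunger_top (a point): Centre of the top of the plunger's flat round wooden button, 36 mm wide, 208 mm above the worktop when up. Press it straight down.
- needle: Blunt sprung needle that hangs from the plunger; with the plunger up its tip is 18 mm above the crown of the large egg in the cup. From there the needle yields on its own spring, so the plunger can be pushed right down.
- needle_tip (a point): Tip of the needle, pointing down, on the piercer's vertical axis.
- honey_jar: Bystander: jar with a red lid, 65 mm wide, 100 mm tall; origin under its centre.
- mortar: Bystander: dark stone mortar with its pestle, 140 mm wide, 167 mm tall; origin under its centre.
- shaker: Bystander: salt shaker, 44 mm wide, 90 mm tall; origin under its centre.
- tomato_tin: Bystander: low tin, 76 mm wide, 58 mm tall; origin under its centre.
- lemon: Bystander: lemon, 78x55x56 mm; origin under its centre.

How it is judged (in metres and radians):
On the way, in this order (a step that is already met when the one before it is completed fails the run):
1. the large egg stands upright in the piercer's cup, released (z of egg_large in the frame of cup_seat between -0.006 and 0.006 m and horizontal distance between egg_large and cup_seat below 0.008 m and angle between egg_large's own z axis and vertical below 0.2 rad and contact force between egg_large and the fingers below 0.1 N and linear speed of egg_large below 0.02 m/s), for 0.2 s.
2. the carriage has brought the egg under the needle (within 6 mm), plunger still up (z of egg_large in the frame of cup_seat between -0.006 and 0.006 m and horizontal distance between egg_large and cup_seat below 0.008 m and angle between egg_large's own z axis and vertical below 0.2 rad and horizontal distance between cup_seat and needle_tip below 0.006 m and value of joint plunger below 0.006 m), for 0.2 s.
3. the plunger is pressed and the needle bears on the egg's crown with at least 1 N (z of egg_large in the frame of cup_seat between -0.006 and 0.006 m and horizontal distance between egg_large and cup_seat below 0.008 m and angle between egg_large's own z axis and vertical below 0.2 rad and horizontal distance between cup_seat and needle_tip below 0.006 m and contact force between needle and egg_large above 1 N), for 0.15 s.
At the end, for the whole second after the job is handed in: The large egg stands pointed end down in the cup (within 8 mm of its centre and 6 mm of its floor, tilted less than 0.2 rad) and is at rest; the carriage is within 15 mm of the loading end; the plunger is back up (within 4 mm) (z of egg_large in the frame of cup_seat between -0.006 and 0.006 m and horizontal distance between egg_large and cup_seat below 0.008 m and angle between egg_large's own z axis and vertical below 0.2 rad and value of joint carriage below 0.015 m and value of joint plunger below 0.004 m and linear speed of egg_large below 0.01 m/s); the robot touches nothing.
It fails at once if the large egg is gripped too hard: over 18 N a finger (36 N over the two) (contact force between egg_large and the fingers above 36 N).
It fails at once if the large egg is pushed hard into the cup: over 20 N between egg and piercer (contact force between egg_large and piercer above 20 N).
It fails at once if the large egg is let fall from more than about 1 cm (faster than 0.45 m/s while not held) (contact force between egg_large and the fingers below 0.1 N and linear speed of egg_large above 0.45 m/s).
It fails at once if the needle bears on the egg off its crown (cup more than 12 mm from under the needle) (contact force between needle and egg_large above 0.5 N and horizontal distance between cup_seat and needle_tip above 0.012 m).
It fails at once if a small egg is shifted by more than 25 mm or another bystander by more than 30 mm (distance of any of egg_small_a, egg_small_b from where it was at the start of the episode above 0.025 m or distance of any of honey_jar, mortar, shaker, tomato_tin, lemon from where it was at the start of the episode above 0.03 m).
It also fails if it takes over 72 s, if anything falls off the work surface, if the arm or the gripper's body presses on something with over 40 N, if the wrist force passes 120 N, or if a joint passes its speed limit or range.

ROBOT

A 6-joint arm with a two-finger parallel gripper is mounted at the origin on a cart in front of the work surface, level with it; the furniture and walls round the work are solid. World frame = base frame: x ahead of the robot, y to its left, z up, the work surface at z = 0. Lengths are in m, angles in degrees, forces in N, time in s.
With the tool pointing down it reaches from about 0.35 to 0.975 m from the base axis. Payload 17.4 kg.
Tool frame: the origin (TCP) lies midway between the tips of the shut fingers; the grasp point (between the pads) lies 19 mm behind it (grasp_offset is the distance from the TCP to the grasp point, in m); z points along the fingers, y is the line along which they close (so a half turn about z gives the same grasp; the last joint's range is limited). The gripper opens to 85 mm and grips with 20 to 120 N. Pads are 22 mm wide; open, the fingers measure 114 mm over their backs; the gripper's body (76 mm by 85 mm) begins 54 mm behind the grasp point. The pads swing forward as they close: fully open they stand 13 mm farther back than shut.
Start: joints at [-72.239, 6.646, 82.598, -0, 90.757, -2.166], TCP at [0.23, -0.635, 0.231] pointing down, gripper open.
Joint ranges: [-162.19, 162.19], [-47.58, 125.68], [4.15, 143.07], [-65.23, 245.23], [0.69, 171.88], [-170.13, 170.13]. Speed limits (degrees/s): [108.29, 108.29, 127.2, 180, 180, 180].

INTERFACE

Orientations are given as a 3x3 rotation matrix whose columns are the frame's x, y, z axes.
In Python, from workcell import read_state, grab_frame, camera_info, hand_in, grasp_offset gives the robot as it stands.
- The arm moves only by the tool play_rows, never from a script. Its argument "plan" is a list of rows, each an object with "hand": the finger opening in m, from 0 to 0.0854; "linear": the shift along the tool's x, y, z in m, a list of three; "spin": the turn about the tool's z in degrees. A call has exactly 5 rows; each row shifts and turns the commanded pose from where the row before left it, along the tool's axes as they then stand; what a row does not reach is not made up. A row lasts 1/10 s, in which the tool goes at most 50 mm and 8.59 degrees, less where a joint would pass 70% of its speed; a pose out of reach is approached as far as the arm can. A call is refused whole if a number of a shift passes 0.05 or a number of a turn 8.59, either way. A call with a gripper value outside its range is refused whole. The fingers move at their own pace and stop on an object; "force" is the grip in N (left out, the last holds). Time passes only in rows, so rows that do not move let the fingers close, or fill a call up. It gives the time, the measured TCP pose, the force, the opening and the grip force at its end, in the units of the state.
- read_state(): the state, without advancing time (a new reading comes with each control period).
- grab_frame(name): name is "scene" or "top" or "wrist"; returns (picture, depth): 420x560x3 uint8, blue, green, red; 420x560 float32, m along the optical axis (not along the pixel's ray), 0 where there is no reading.
- camera_info(name): a dict with "fx", "fy", "cx", "cy" (pixels), "eye" and "rotation" of the camera in the world. Camera axes: x right, y down, z forward; pixel columns grow to the right and rows downward; lengths in m; the calibration is good to about 2 mm. A picture is of the moment at which its call begins: read the wrist's pose just before it. camera_info takes no time and is no camera call; for the wrist camera it gives the pose at the moment of the call.
- hand_in(): hands the job in; it is judged then, once.
The state is a dict: "time_s": time; "qpos": joint angles; "qd": joint speeds; "joint_torque": joint torques, N m; "ee_pos": TCP position; "tcp_rot": TCP orientation; "force": force on the tool from outside, world axes, zero at the start; "ft_torque": the same for the moment, N m; "opening": finger opening in m; "gripper_force": force on a finger pad.
Only numpy, scipy, OpenCV 4.12 (cv2) and the standard library are available. Lean on these libraries where they do the work, as an engineer would, in place of code of your own. Each camera call takes 0.05 s, during which the arm holds its last target. There are 200 camera calls.

## Working session

There is one attempt and no reset: what is moved stays moved. The work goes in short steps, Python scripts to look and compute and a tool call to move; the robot and the scene stay as the last step left them, time stands still between calls to the robot, and variables do not carry over. Pictures are saved under pics/ and viewed, at most 10 in all, crops included, and the job is handed in when it is done.

Besides the shell and the picture viewer there is one more tool, called after "Request:" as a command line: name --argument value ..., lists and objects as JSON in quotes. play_rows: Moves the arm, as the interface text tells. Its arguments: {"type":"object","properties":{"plan":{"type":"array","items":{"type":"object","properties":{"hand":{"type":"number"},"linear":{"type":"array","items":{"type":"number"}},"spin":{"type":"number"}}}},"force":{"type":"number"}},"required":["plan"]}

```bash
mkdir -p pics; ls; python3 - <<'E'
from workcell import *
import cv2,numpy as np
print(read_state())
print(grasp_offset() if callable(grasp_offset) else grasp_offset)
for n in ("scene","top"):
    p,d=grab_frame(n); cv2.imwrite(f"pics/{n}0.png",p); np.savez(f"{n}0.npz",p=p,d=d); print(n,camera_info(n))
E
```

```text
pics
{'time_s': 0.0, 'qpos': array([-7.22370154e+01,  6.67277185e+00,  8.26366255e+01, -4.17769342e-04,
        9.07551395e+01, -2.16690101e+00]), 'qd': array([ 0.05538831, -0.01729943, -0.03253265,  0.00307693,  0.03383306,
        0.06680493]), 'joint_torque': array([-1.11839068e-03, -7.31995153e+01, -6.32488132e+01, -9.49334981e-05,
        6.46228145e-03, -3.98313148e-05]), 'ee_pos': array([ 0.23000587, -0.63440004,  0.23056855]), 'tcp_rot': array([[ 9.40110494e-01,  3.40869677e-01, -3.50579920e-04],
       [ 3.40869855e-01, -9.40109885e-01,  1.07045909e-03],
       [ 3.53033964e-05, -1.12585195e-03, -9.99999366e-01]]), 'force': array([0.39664734, 0.05967742, 0.10586852]), 'ft_torque': array([ 0.02501098, -0.00218953,  0.04722371]), 'gripper_force': 0.0, 'opening': 0.0851245027588033}
0.0187
scene {'fx': 396.39718153880955, 'fy': 396.39718153880955, 'cx': 276.3837403249974, 'cy': 210.53258115973222, 'eye': array([0.0929365 , 0.72890339, 0.86516963]), 'rotation': array([[-7.62984734e-01, -4.40746188e-01,  4.72860543e-01],
       [-6.46416066e-01,  5.21076078e-01, -5.57338309e-01],
       [-7.51582182e-04, -7.30905273e-01, -6.82478510e-01]])}
top {'fx': 504.4485684284536, 'fy': 504.4485684284536, 'cx': 282.23573721528606, 'cy': 216.95756022359691, 'eye': array([0.36600056, 0.12153734, 1.77628338]), 'rotation': array([[-0.02605168, -0.99151335,  0.1273679 ],
       [-0.99949098,  0.02818198,  0.01495194],
       [-0.01841453, -0.12691354, -0.99174284]])}
```

View pics/top0.png

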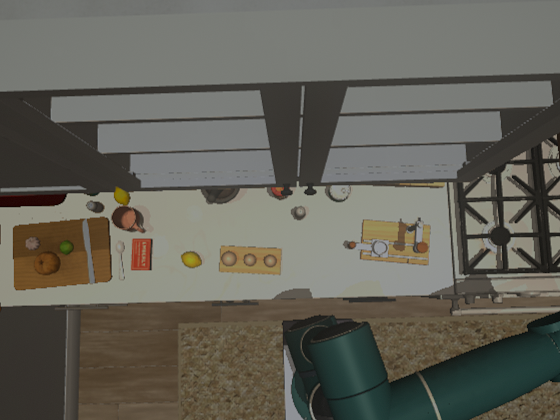

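View pics/scene0.png

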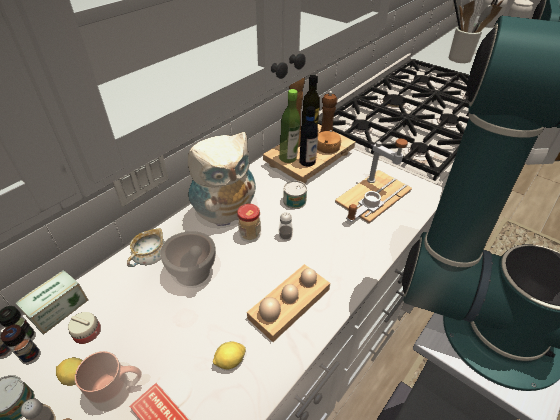

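The top view shows the rack at about (250,260), with eggs at (229,259), (250,260) and (270,261). It also shows the piercer at (395,243), with the knob at (351,244), the cup at (380,248) and the button at (422,248). The column is at (418,225), so piercer x is roughly world +x. The left egg looks largest. Next I'll measure all of these.

```bash
cat > h.py <<'E'
from workcell import *
import cv2,numpy as np
def pts(n,d,ci=None):
    c=ci or camera_info(n); v,u=np.mgrid[:420,:560]
    P=np.dstack([(u-c['cx'])/c['fx']*d,(v-c['cy'])/c['fy']*d,d])
    return P@c['rotation'].T+c['eye']
def ray(n,u,v,z,ci=None):
    c=ci or camera_info(n); r=c['rotation']@np.array([(u-c['cx'])/c['fx'],(v-c['cy'])/c['fy'],1])
    return c['eye']+r*(z-c['eye'][2])/r[2]
E
python3 - <<'E'
from h import *
for n,boxes in (("top",[(210,290,240,280),(340,440,212,272)]),("scene",[(240,335,255,340),(330,420,130,225)])):
    f=np.load(n+"0.npz");p,d=f['p'],f['d'];W=pts(n,d)
    tab=W[290:294,150:180,2] if n=="top" else W[380:385,240:300,2]
    print(n,"table z",np.median(tab))
    for b in boxes:
        s=np.s_[b[2]:b[3],b[0]:b[1]];w=W[s].reshape(-1,3)
        for zl,zh in ((.006,.02),(.024,.034),(.04,.06),(.06,.08),(.08,.1),(.12,.17),(.18,.215)):
            m=(w[:,2]>zl)&(w[:,2]<zh)
            if m.sum()>3:
                q=w[m]; r=cv2.minAreaRect((q[:,:2]*1000).astype(np.float32)); print(b,zl,zh,m.sum(),np.round(r[0],1),np.round(r[1],1),round(r[2],1),"zmax",q[:,2].max().round(4))
f=np.load("top0.npz")['p']
a=cv2.resize(f[238:282,212:290],(780,440//1),interpolation=3); a=cv2.resize(a,(500,282))
b=cv2.resize(f[212:272,340:440],(500,300),interpolation=2)
s=np.load("scene0.npz")['p'];c=cv2.resize(s[255:340,240:335],(290,282),interpolation=2);e=cv2.resize(s[130:225,330:420],(290,300),interpolation=2)
cv2.imwrite("pics/c1.png",np.vstack([np.hstack([a,c]),np.hstack([b,e])]))
E
```

```text
top table z 0.0016632905221546368
(210, 290, 240, 280) 0.006 0.02 215 [446.7 267.2] [277.8 136.4] 88.5 zmax 0.0199
(210, 290, 240, 280) 0.024 0.034 831 [446. 263.] [209.9  90.3] 85.7 zmax 0.034
(210, 290, 240, 280) 0.04 0.06 78 [447.  259.3] [197.9  81.4] 81.0 zmax 0.06
(210, 290, 240, 280) 0.06 0.08 279 [449.  265.8] [180.3  47.7] 88.5 zmax 0.0799
(210, 290, 240, 280) 0.08 0.1 65 [441.4 274.1] [154.3  35.2] 79.1 zmax 0.0923
(340, 440, 212, 272) 0.006 0.02 2135 [ 496.7 -223.9] [346.4 207.5] 88.4 zmax 0.02
(340, 440, 212, 272) 0.024 0.034 226 [ 502. -219.] [273.5 132.9] 76.1 zmax 0.0339
(340, 440, 212, 272) 0.04 0.06 120 [ 483.  -195.6] [ 59.1 223.6] 17.7 zmax 0.0592
(340, 440, 212, 272) 0.06 0.08 51 [ 490.5 -187.1] [ 57.1 221.5] 12.4 zmax 0.08
(340, 440, 212, 272) 0.08 0.1 8 [ 511.5 -190.5] [ 15.  204.9] 14.1 zmax 0.0965
(340, 440, 212, 272) 0.12 0.17 206 [ 506.5 -290.6] [ 25.9 113.4] 80.0 zmax 0.17
(340, 440, 212, 272) 0.18 0.215 98 [ 462.9 -285.1] [33.5 33.1] 67.8 zmax 0.2149
scene table z 0.0002492144759542181
(240, 335, 255, 340) 0.006 0.02 286 [440.4 267.8] [211.  91.] 85.2 zmax
[... 195 characters left out ...]
.08 497 [437.4 272.9] [180.5  48.6] 83.7 zmax 0.0799
(240, 335, 255, 340) 0.08 0.1 96 [446.4 337.5] [31.  27.8] 46.9 zmax 0.0874
(330, 420, 130, 225) 0.006 0.02 1944 [ 540.5 -371.2] [329.4 563.2] 35.3 zmax 0.02
(330, 420, 130, 225) 0.024 0.034 331 [ 557.1 -346.6] [306.5 569.5] 27.8 zmax 0.0339
(330, 420, 130, 225) 0.04 0.06 420 [ 599.3 -272.2] [137.1 457. ] 46.5 zmax 0.06
(330, 420, 130, 225) 0.06 0.08 124 [ 555.9 -229.7] [132.5 336.9] 45.6 zmax 0.0799
(330, 420, 130, 225) 0.08 0.1 182 [ 650.  -295.3] [ 70.5 243.9] 71.8 zmax 0.0996
(330, 420, 130, 225) 0.12 0.17 337 [ 502.7 -286.2] [ 29.4 116.6] 81.3 zmax 0.1695
(330, 420, 130, 225) 0.18 0.215 108 [ 456.1 -277.6] [32.8 35.1] 45.5 zmax 0.2114
```

View pics/c1.png

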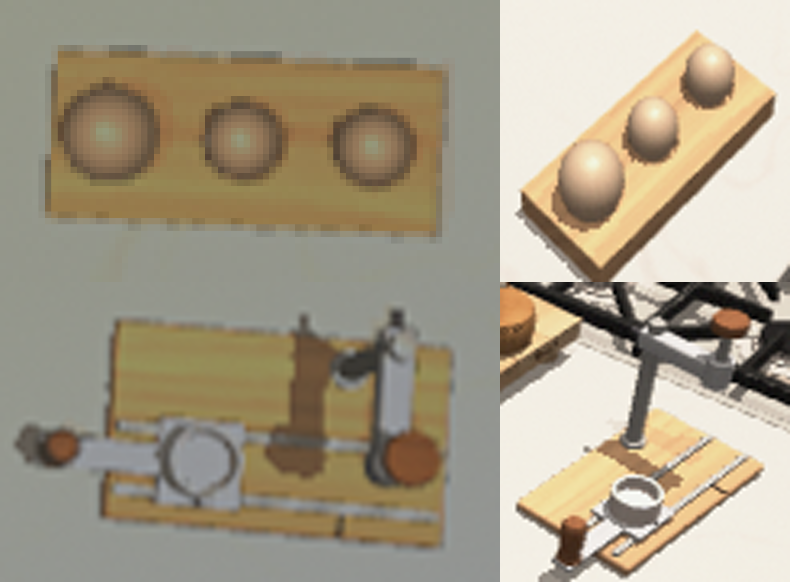

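Both views agree that the largest egg is at the rack's +y end, and that rack and piercer are turned only a few degrees. I'll lift, turn so the fingers close along world x, and travel to the rack for a wrist view.

Request:
play_rows --plan '[{"hand": 0.085,"linear": [0,0,-0.012],"spin": -6.6},{"hand": 0.085,"linear": [0,0,-0.012],"spin": -6.6},{"hand": 0.085,"linear": [0,0,-0.012],"spin": -6.6},{"hand": 0.085,"linear": [0,0,-0.012],"spin": -6.6},{"hand": 0.085,"linear": [0,0,-0.012],"spin": -6.6}]' --force 20

```text
time_s: 0.6
ee_pos: [0.23, -0.6345, 0.2913]
tcp_rot: [[0.599, 0.801, -0.0], [0.801, -0.599, 0.001], [0.0, -0.001, -1.0]]
force: [-0.7, 0.0, 0.5]
opening: 0.085
gripper_force: 0.0
```

Request:
play_rows --plan '[{"hand": 0.085,"linear": [0,0,-0.012],"spin": -6.6},{"hand": 0.085,"linear": [0,0,-0.012],"spin": -6.6},{"hand": 0.085,"linear": [0,0,-0.012],"spin": -6.6},{"hand": 0.085,"linear": [0,0,-0.012],"spin": -6.6},{"hand": 0.085,"linear": [0,0,-0.012],"spin": -6.6}]'

```text
time_s: 1.1
ee_pos: [0.23, -0.6345, 0.3514]
tcp_rot: [[0.066, 0.998, -0.0], [0.998, -0.066, 0.001], [0.001, -0.0, -1.0]]
force: [-0.2, -0.5, 0.8]
opening: 0.0848
gripper_force: 0.0
```

Request:
play_rows --plan '[{"hand": 0.085,"linear": [0.04,0.02,0],"spin": 0},{"hand": 0.085,"linear": [0.04,0.02,0],"spin": 0},{"hand": 0.085,"linear": [0.04,0.02,0],"spin": 0},{"hand": 0.085,"linear": [0.04,0.02,0],"spin": 0},{"hand": 0.085,"linear": [0.04,0.02,0],"spin": 0}]'

```text
time_s: 1.6
ee_pos: [0.3445, -0.4405, 0.351]
tcp_rot: [[0.071, 0.997, -0.0], [0.997, -0.071, 0.0], [0.0, -0.0, -1.0]]
force: [1.3, -0.2, 0.7]
opening: 0.0848
gripper_force: 0.0
```

Request:
play_rows --plan '[{"hand": 0.085,"linear": [0.04,0.02,0],"spin": 0},{"hand": 0.085,"linear": [0.04,0.02,0],"spin": 0},{"hand": 0.085,"linear": [0.04,0.02,0],"spin": 0},{"hand": 0.085,"linear": [0.04,0.02,0],"spin": 0},{"hand": 0.085,"linear": [0,0,0],"spin": 0}]'

```text
time_s: 2.1
ee_pos: [0.437, -0.2846, 0.3513]
tcp_rot: [[0.067, 0.998, 0.001], [0.998, -0.067, 0.001], [0.001, 0.001, -1.0]]
force: [-0.2, -0.4, 1.0]
opening: 0.0854
gripper_force: 0.0
```

```bash
python3 - <<'E'
from h import *
c=camera_info("wrist");p,d=grab_frame("wrist"); cv2.imwrite("pics/w1.png",p); np.savez("w1.npz",p=p,d=d,**c);print(c)
E
```

```text
{'fx': 306.31045463501954, 'fy': 306.31045463501954, 'cx': 280.3122967502995, 'cy': 207.89917141177844, 'eye': array([ 0.44097388, -0.21110036,  0.4939129 ]), 'rotation': array([[ 9.97874074e-01, -6.21640303e-02, -1.95695336e-02],
       [-6.51695472e-02, -9.54159464e-01, -2.92117523e-01],
       [-5.13253143e-04,  2.92771840e-01, -9.56182193e-01]])}
```

Request:
play_rows --plan '[{"hand": 0.085,"linear": [0.04,0,0],"spin": 0},{"hand": 0.085,"linear": [0.04,0,0],"spin": 0},{"hand": 0.085,"linear": [0.04,0,0],"spin": 0},{"hand": 0.085,"linear": [0,0,0],"spin": 0},{"hand": 0.085,"linear": [0,0,0],"spin": 0}]'

```text
time_s: 2.65
ee_pos: [0.4435, -0.1689, 0.3513]
tcp_rot: [[0.07, 0.998, 0.0], [0.998, -0.07, -0.0], [-0.0, 0.0, -1.0]]
force: [0.3, 0.1, 0.6]
opening: 0.085
gripper_force: 0.0
```

View pics/w1.png

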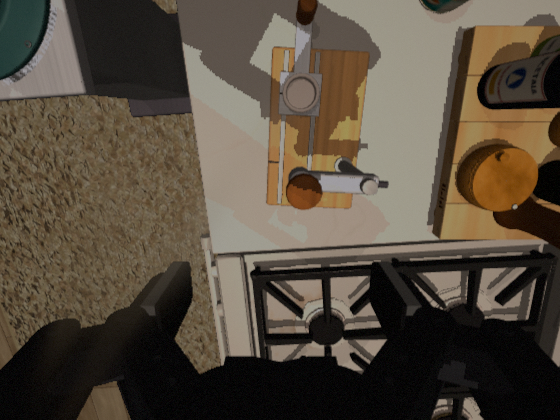

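The wrist view shows the piercer's button at (304,191), the cup at (300,92) and the knob at (306,10), with the base turned a few degrees. I'll take a second view from here, then move on to the rack.

```bash
python3 - <<'E'
from h import *
c=camera_info("wrist");p,d=grab_frame("wrist"); cv2.imwrite("pics/w2.png",p); np.savez("w2.npz",p=p,d=d,**c)
E
```

Request:
play_rows --plan '[{"hand": 0.085,"linear": [0.04,-0.003,0],"spin": 0},{"hand": 0.085,"linear": [0.04,-0.003,0],"spin": 0},{"hand": 0.085,"linear": [0.04,-0.003,0],"spin": 0},{"hand": 0.085,"linear": [0.04,-0.003,0],"spin": 0},{"hand": 0.085,"linear": [0.04,-0.003,0],"spin": 0}]'

```text
time_s: 3.2
ee_pos: [0.443, 0.0321, 0.3511]
tcp_rot: [[0.073, 0.997, -0.0], [0.997, -0.073, -0.0], [-0.0, -0.0, -1.0]]
force: [0.9, -1.2, -0.3]
opening: 0.0851
gripper_force: 0.0
```

Request:
play_rows --plan '[{"hand": 0.085,"linear": [0.04,-0.003,0],"spin": 0},{"hand": 0.085,"linear": [0.04,-0.003,0],"spin": 0},{"hand": 0.085,"linear": [0.04,-0.003,0],"spin": 0},{"hand": 0.085,"linear": [0.04,-0.003,0],"spin": 0},{"hand": 0.085,"linear": [0.04,-0.003,0],"spin": 0}]'

```text
time_s: 3.7
ee_pos: [0.4429, 0.233, 0.351]
tcp_rot: [[0.073, 0.997, -0.0], [0.997, -0.073, -0.0], [-0.0, -0.0, -1.0]]
force: [0.9, -0.7, 0.5]
opening: 0.085
gripper_force: 0.0
```

Request:
play_rows --plan '[{"hand": 0.085,"linear": [0.04,-0.003,0],"spin": 0},{"hand": 0.085,"linear": [0.04,0,0],"spin": 0},{"hand": 0.085,"linear": [0.04,0,0],"spin": 0},{"hand": 0.085,"linear": [0,0,0],"spin": 0},{"hand": 0.085,"linear": [0,0,0],"spin": 0}]'

```text
time_s: 4.2
ee_pos: [0.4487, 0.352, 0.3503]
tcp_rot: [[0.071, 0.997, -0.001], [0.997, -0.071, -0.001], [-0.001, -0.001, -1.0]]
force: [0.9, -0.2, -0.4]
opening: 0.0849
gripper_force: 0.0
```

```bash
python3 - <<'E'
from h import *
c=camera_info("wrist");p,d=grab_frame("wrist"); cv2.imwrite("pics/w3.png",p); np.savez("w3.npz",p=p,d=d,**c);print(read_state()['ee_pos'])
f=np.load("w2.npz"); cv2.imwrite("pics/w23.png",np.hstack([f['p'][:300,200:420],p[:300,140:420]]))
E
```

```text
[0.44861666 0.35145479 0.35080531]
```

View pics/w23.png

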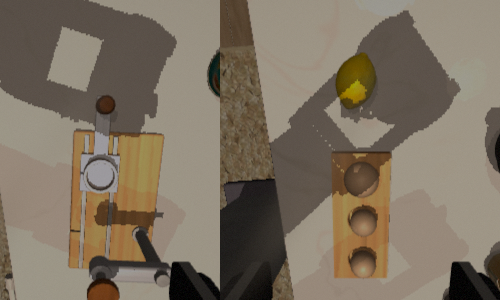

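The crops show the piercer from above (cup at about (300,172) and knob at (305,104) in w2) and the rack (large egg at about (281,180) in w3). Now I'll measure by height bands.

```bash
cat >> h.py <<'E'
def load(n):
    f=np.load(n+".npz"); c={k:f[k] for k in f.files if k not in 'pd'}; return f['p'],f['d'],pts("wrist",f['d'],c)
def band(W,xr,yr,zr):
    w=W.reshape(-1,3); return w[(w[:,0]>xr[0])&(w[:,0]<xr[1])&(w[:,1]>yr[0])&(w[:,1]<yr[1])&(w[:,2]>zr[0])&(w[:,2]<zr[1])]
def rect(q):
    r=cv2.minAreaRect((q[:,:2]*1000).astype(np.float32)); return len(q),np.round(r[0],1),np.round(r[1],1),round(r[2],2),'z',np.median(q[:,2]).round(4)
def circ(q):
    (x,y),r=cv2.minEnclosingCircle((q[:,:2]*1000).astype(np.float32)); return len(q),round(x,1),round(y,1),'r',round(r,1),'mean',np.round(q.mean(0)*1000,1)
E
python3 - <<'E'
from h import *
from scipy.optimize import least_squares
p,d,W=load("w3")
print("table",np.median(band(W,(.3,.38),(.2,.3),(-.02,.02))[:,2]))
print("rack",rect(band(W,(.385,.5),(.14,.385),(.024,.034))))
q=band(W,(.40,.49),(.30,.375),(.06,.1)); print("egg crown z",q[:,2].max(),circ(q))
f=lambda t:np.linalg.norm((q-t)/[.026,.026,.030],axis=1)-1
s=least_squares(f,[.446,.336,.055],loss='soft_l1',f_scale=.03); print("egg fit",s.x,np.std(f(s.x)))
for n in ("w1","w2"):
    p,d,W=load(n)
    print(n,"base",rect(band(W,(.40,.62),(-.4,-.1),(.010,.018))))
    print(" rim",circ(band(W,(.42,.50),(-.23,-.14),(.047,.056))))
    print(" knob",circ(band(W,(.43,.51),(-.13,-.05),(.066,.078))))
    print(" button",circ(band(W,(.42,.50),(-.34,-.24),(.200,.218))))
    print(" arm",rect(band(W,(.44,.6),(-.34,-.24),(.15,.17))))
E
```

```text
table -0.00014496347557207967
rack (4764, array([441.3, 264.6]), array([210.3,  90.1]), 85.81, 'z', np.float64(0.0298))
egg crown z 0.08544585530646542 (938, 447.2, 335.0, 'r', 25.1, 'mean', array([447.4, 338.4,  75.6]))
egg fit [0.44720509 0.33485238 0.05413058] 0.02030287991405277
w1 base (9351, array([ 490.9, -241.9]), array([234.4, 139.7]), 83.43, 'z', np.float64(0.0136))
 rim (411, 470.5, -184.6, 'r', 25.3, 'mean', array([ 470.5, -184.1,   50.3]))
 knob (237, 481.9, -86.0, 'r', 11.7, 'mean', array([481.4, -89.1,  70. ]))
 button (1033, 458.9, -284.5, 'r', 18.0, 'mean', array([ 458.5, -283.3,  207.3]))
 arm (1259, array([ 501. , -288.9]), array([ 23.3, 111.6]), 81.31, 'z', np.float64(0.1568))
w2 base (8283, array([ 491. , -241.5]), array([234.1, 139.6]), 83.38, 'z', np.float64(0.0137))
 rim (339, 470.6, -184.3, 'r', 25.3, 'mean', array([ 470.7, -183.8,   50.4]))
 knob (250, 482.1, -85.7, 'r', 12.0, 'mean', array([481.6, -85.4,  70. ]))
 button (811, 458.6, -284.0, 'r', 18.1, 'mean', array([ 458.9, -281.7,  206.9]))
 arm (1365, array([ 495.6, -287.6]), array([ 23.6, 100.4]), 81.65, 'z', np.float64(0.1569))
```

Measurements agree: egg at (0.447, 0.335), cup at (0.4705, -0.1845), knob at (0.482, -0.0857), needle at (0.459, -0.284), piercer y axis at 83.4°. I'll go down over the egg.

Request:
play_rows --plan '[{"hand": 0.085,"linear": [-0.0168,-0.0004,0.03],"spin": 0},{"hand": 0.085,"linear": [0,0,0.04],"spin": 0},{"hand": 0.085,"linear": [0,0,0.04],"spin": 0},{"hand": 0.085,"linear": [0,0,0.04],"spin": 0},{"hand": 0.085,"linear": [0,0,0.04],"spin": 0}]'

```text
time_s: 4.75
ee_pos: [0.4467, 0.3339, 0.1603]
tcp_rot: [[0.073, 0.997, 0.001], [0.997, -0.073, 0.0], [0.001, 0.001, -1.0]]
force: [0.9, 1.2, -0.3]
opening: 0.0851
gripper_force: 0.0
```

Request:
play_rows --plan '[{"hand": 0.085,"linear": [0,0,0.03],"spin": 0},{"hand": 0.085,"linear": [0,0,0.02],"spin": 0},{"hand": 0.085,"linear": [0,0,0.01],"spin": 0},{"hand": 0.085,"linear": [0,0,0],"spin": 0},{"hand": 0.085,"linear": [0,0,0],"spin": 0}]'

```text
time_s: 5.25
ee_pos: [0.4468, 0.3354, 0.1027]
tcp_rot: [[0.072, 0.997, 0.001], [0.997, -0.072, 0.001], [0.001, 0.001, -1.0]]
force: [-0.6, 0.2, -0.5]
opening: 0.0854
gripper_force: 0.0
```

Request:
play_rows --plan '[{"hand": 0.085,"linear": [0,0,0.02],"spin": 0},{"hand": 0.085,"linear": [0,0,0.02],"spin": 0},{"hand": 0.085,"linear": [0,0,0.02],"spin": 0},{"hand": 0.085,"linear": [0,0,0.009],"spin": 0},{"hand": 0.085,"linear": [0,0,0],"spin": 0}]'

```text
time_s: 5.75
ee_pos: [0.4461, 0.3356, 0.0323]
tcp_rot: [[0.071, 0.997, -0.0], [0.997, -0.071, -0.0], [-0.0, -0.0, -1.0]]
force: [-0.6, 0.9, -0.0]
opening: 0.0848
gripper_force: 0.0
```

Request:
play_rows --plan '[{"hand": 0.07,"linear": [0,0,0],"spin": 0},{"hand": 0.06,"linear": [0,0,0],"spin": 0},{"hand": 0.057,"linear": [0,0,0],"spin": 0},{"hand": 0.055,"linear": [0,0,0],"spin": 0},{"hand": 0.054,"linear": [0,0,0],"spin": 0}]' --force 20

```text
time_s: 6.25
ee_pos: [0.4462, 0.3358, 0.0326]
tcp_rot: [[0.071, 0.997, 0.0], [0.997, -0.071, 0.0], [0.0, 0.0, -1.0]]
force: [-0.9, -0.3, -0.3]
opening: 0.0541
gripper_force: 0.0
```

Request:
play_rows --plan '[{"hand": 0.053,"linear": [0,0,0],"spin": 0},{"hand": 0.0525,"linear": [0,0,0],"spin": 0},{"hand": 0.052,"linear": [0,0,0],"spin": 0},{"hand": 0.0518,"linear": [0,0,0],"spin": 0},{"hand": 0.0516,"linear": [0,0,0],"spin": 0}]'

```text
time_s: 6.75
ee_pos: [0.4463, 0.3357, 0.0324]
tcp_rot: [[0.071, 0.997, 0.0], [0.997, -0.071, 0.0], [0.0, 0.0, -1.0]]
force: [1.3, -0.2, 1.5]
opening: 0.0519
gripper_force: 0.9
```

Contact at 52 mm. I'll tighten in small steps.

Request:
play_rows --plan '[{"hand": 0.0514,"linear": [0,0,0],"spin": 0},{"hand": 0.0514,"linear": [0,0,0],"spin": 0},{"hand": 0.0512,"linear": [0,0,0],"spin": 0},{"hand": 0.0512,"linear": [0,0,0],"spin": 0},{"hand": 0.0512,"linear": [0,0,0],"spin": 0}]'

```text
time_s: 7.25
ee_pos: [0.4462, 0.3358, 0.0324]
tcp_rot: [[0.071, 0.997, 0.0], [0.997, -0.071, 0.0], [0.0, 0.0, -1.0]]
force: [2.7, -0.0, 2.9]
opening: 0.051
gripper_force: 3.7
```

Request:
play_rows --plan '[{"hand": 0.051,"linear": [0,0,0],"spin": 0},{"hand": 0.0509,"linear": [0,0,0],"spin": 0},{"hand": 0.0508,"linear": [0,0,0],"spin": 0},{"hand": 0.0508,"linear": [0,0,0],"spin": 0},{"hand": 0.0508,"linear": [0,0,0],"spin": 0}]'

```text
time_s: 7.75
ee_pos: [0.4463, 0.3358, 0.0325]
tcp_rot: [[0.071, 0.997, 0.0], [0.997, -0.071, 0.0], [0.0, 0.0, -1.0]]
force: [4.6, -0.5, 3.9]
opening: 0.0509
gripper_force: 8.5
```

Grip is 8.5 N, which is enough. Now a slow lift.

Request:
play_rows --plan '[{"hand": 0.0508,"linear": [0,0,-0.002],"spin": 0},{"hand": 0.0508,"linear": [0,0,-0.003],"spin": 0},{"hand": 0.0508,"linear": [0,0,-0.005],"spin": 0},{"hand": 0.0508,"linear": [0,0,-0.005],"spin": 0},{"hand": 0.0508,"linear": [0,0,-0.005],"spin": 0}]'

```text
time_s: 8.25
ee_pos: [0.446, 0.3357, 0.0528]
tcp_rot: [[0.071, 0.997, -0.0], [0.997, -0.071, 0.0], [-0.0, -0.0, -1.0]]
force: [-0.4, -0.6, -1.0]
opening: 0.051
gripper_force: 8.5
```

Request:
play_rows --plan '[{"hand": 0.0508,"linear": [0,0,-0.01],"spin": 0},{"hand": 0.0508,"linear": [0,0,-0.02],"spin": 0.8},{"hand": 0.0508,"linear": [0,0,-0.03],"spin": 0.9},{"hand": 0.0508,"linear": [0,0,-0.03],"spin": 0.8},{"hand": 0.0508,"linear": [0,0,-0.02],"spin": 0}]'

```text
time_s: 8.75
ee_pos: [0.4464, 0.3359, 0.1654]
tcp_rot: [[0.115, 0.993, 0.002], [0.993, -0.115, 0.001], [0.002, 0.002, -1.0]]
force: [0.9, 0.1, -1.6]
opening: 0.0507
gripper_force: 8.5
```

Request:
play_rows --plan '[{"hand": 0.0508,"linear": [0,0,-0.01],"spin": 0},{"hand": 0.0508,"linear": [-0.01,0,0],"spin": 0},{"hand": 0.0508,"linear": [-0.02,0.005,0],"spin": 0},{"hand": 0.0508,"linear": [-0.03,0.005,0],"spin": 0},{"hand": 0.0508,"linear": [-0.03,0.005,0],"spin": 0}]'

```text
time_s: 9.25
ee_pos: [0.45, 0.243, 0.1707]
tcp_rot: [[0.114, 0.994, -0.002], [0.994, -0.114, -0.001], [-0.001, -0.002, -1.0]]
force: [0.1, 0.5, -0.8]
opening: 0.0507
gripper_force: 8.5
```

Request:
play_rows --plan '[{"hand": 0.0508,"linear": [-0.03,0.005,0],"spin": 0},{"hand": 0.0508,"linear": [-0.03,0.005,0],"spin": 0},{"hand": 0.0508,"linear": [-0.03,0.005,0],"spin": 0},{"hand": 0.0508,"linear": [-0.03,0.005,0],"spin": 0},{"hand": 0.0508,"linear": [-0.03,0.005,0],"spin": 0}]'

```text
time_s: 9.75
ee_pos: [0.4575, 0.091, 0.1709]
tcp_rot: [[0.114, 0.993, -0.002], [0.993, -0.114, -0.0], [-0.001, -0.002, -1.0]]
force: [-0.7, 0.0, -0.9]
opening: 0.0513
gripper_force: 8.5
```

Request:
play_rows --plan '[{"hand": 0.0508,"linear": [-0.03,0.005,0],"spin": 0},{"hand": 0.0508,"linear": [-0.03,0.005,0],"spin": 0},{"hand": 0.0508,"linear": [-0.03,0.005,0],"spin": 0},{"hand": 0.0508,"linear": [-0.03,0.005,0],"spin": 0},{"hand": 0.0508,"linear": [-0.03,0.005,0],"spin": 0}]'

```text
time_s: 10.25
ee_pos: [0.465, -0.0607, 0.1709]
tcp_rot: [[0.115, 0.993, -0.002], [0.993, -0.115, 0.0], [0.0, -0.002, -1.0]]
force: [-1.1, 0.3, -0.6]
opening: 0.051
gripper_force: 8.5
```

Request:
play_rows --plan '[{"hand": 0.0508,"linear": [-0.03,0.005,0],"spin": 0},{"hand": 0.0508,"linear": [-0.03,0.005,0],"spin": 0},{"hand": 0.0508,"linear": [-0.02,0,0],"spin": 0},{"hand": 0.0508,"linear": [-0.01,0,0],"spin": 0},{"hand": 0.0508,"linear": [0,0,0],"spin": 0}]'

```text
time_s: 10.75
ee_pos: [0.465, -0.1504, 0.1713]
tcp_rot: [[0.116, 0.993, -0.001], [0.993, -0.116, 0.0], [0.0, -0.001, -1.0]]
force: [0.2, 0.2, -1.1]
opening: 0.0508
gripper_force: 8.5
```

```bash
python3 - <<'E'
from h import *
s=read_state();print(s['ee_pos'],s['gripper_force'],s['force'])
p,d=grab_frame("scene"); cv2.imwrite("pics/s4.png",p); np.savez("s4.npz",p=p,d=d)
P=[]
for z in(0,): 
  c=camera_info("scene"); q=c['rotation'].T@(s['ee_pos']-c['eye']); u,v=q[0]/q[2]*c['fx']+c['cx'],q[1]/q[2]*c['fy']+c['cy']
print(u,v); u,v=int(u),int(v)
cr=p[max(v-70,0):v+80,max(u-75,0):u+75]; cv2.imwrite("pics/s4c.png",cv2.resize(cr,None,fx=3.5,fy=3.5,interpolation=2))
E
```

```text
[ 0.46496441 -0.15040849  0.17130402] 8.486773995682597 [ 0.15143284  0.17726966 -1.10677322]
375.54781915976747 170.52613196550556
```

View pics/s4c.png

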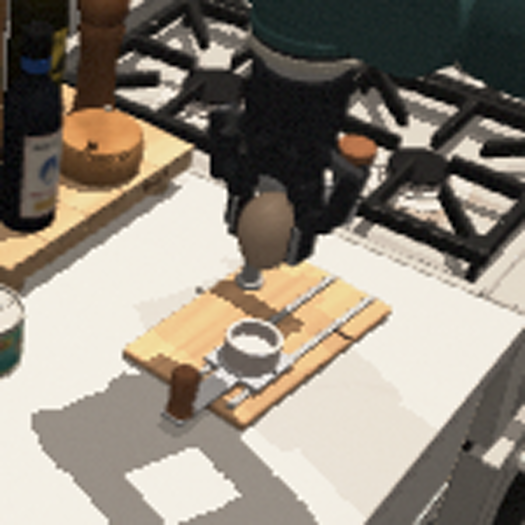

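The scene crop shows the egg upright between the fingers and the cup empty at about (253,345) in the crop. Next I move over the cup and lower.

Request:
play_rows --plan '[{"hand": 0.0508,"linear": [-0.01,0.003,0],"spin": 0},{"hand": 0.0508,"linear": [-0.014,0.004,0],"spin": 0},{"hand": 0.0508,"linear": [-0.0084,0.0024,0],"spin": 0},{"hand": 0.0508,"linear": [0,0,0.015],"spin": 0},{"hand": 0.0508,"linear": [0,0,0.02],"spin": 0}]'

```text
time_s: 11.3
ee_pos: [0.4716, -0.1833, 0.1366]
tcp_rot: [[0.115, 0.993, 0.001], [0.993, -0.115, -0.0], [-0.0, 0.001, -1.0]]
force: [0.2, -0.2, -0.5]
opening: 0.0505
gripper_force: 8.5
```

Request:
play_rows --plan '[{"hand": 0.0508,"linear": [0,0,0.015],"spin": 0},{"hand": 0.0508,"linear": [0,0,0.01],"spin": 0},{"hand": 0.0508,"linear": [0,0,0.005],"spin": 0},{"hand": 0.0508,"linear": [0,0,0],"spin": 0},{"hand": 0.0508,"linear": [0,0,0],"spin": 0}]'

```text
time_s: 11.8
ee_pos: [0.4716, -0.183, 0.1079]
tcp_rot: [[0.114, 0.993, 0.001], [0.993, -0.114, -0.0], [-0.0, 0.001, -1.0]]
force: [-0.3, 0.3, -1.3]
opening: 0.0508
gripper_force: 8.5
```

```bash
python3 - <<'E'
from h import *
c=camera_info("wrist");s=read_state();print(s['ee_pos'],s['force'])
p,d=grab_frame("wrist"); W=pts("wrist",d,c)
p2,d2=grab_frame("scene"); W2=pts("scene",d2)
for n,w in(("wrist",W),("scene",W2)):
    for zr in ((.047,.056),(.09,.105),(.105,.115),(.115,.125),(.125,.135),(.135,.15)):
        q=band(w,(.43,.51),(-.235,-.135),zr); print(n,zr,circ(q) if len(q)>5 else len(q))
cv2.imwrite("pics/w5.png",np.hstack([p,cv2.resize(p2[130:235,320:390],(240,420),interpolation=2)]))
E
```

```text
[ 0.47158962 -0.18302258  0.10789578] [-0.28823237  0.33803872 -1.28071097]
wrist (0.047, 0.056) (917, 470.7, -184.3, 'r', 25.2, 'mean', array([ 471.9, -172.8,   50.5]))
wrist (0.09, 0.105) 0
wrist (0.105, 0.115) (90, 472.9, -173.5, 'r', 30.3, 'mean', array([ 472. , -168.1,  113. ]))
wrist (0.115, 0.125) (834, 471.1, -177.0, 'r', 38.9, 'mean', array([ 472.6, -169.8,  120.9]))
wrist (0.125, 0.135) (1733, 471.2, -177.1, 'r', 39.0, 'mean', array([ 472.6, -169. ,  130.8]))
wrist (0.135, 0.15) (6206, 471.2, -177.5, 'r', 38.9, 'mean', array([ 472.1, -172.1,  143.7]))
scene (0.047, 0.056) (74, 471.3, -181.1, 'r', 25.9, 'mean', array([ 469.9, -180.3,   50.5]))
scene (0.09, 0.105) (9, 470.3, -173.3, 'r', 15.5, 'mean', array([ 467.5, -169.3,  100.5]))
scene (0.105, 0.115) (25, 471.5, -174.4, 'r', 30.6, 'mean', array([ 465.2, -164.5,  111.2]))
scene (0.115, 0.125) (51, 470.9, -181.8, 'r', 38.4, 'mean', array([ 465.2, -165.7,  120.9]))
scene (0.125, 0.135) (70, 470.5, -179.1, 'r', 38.9, 'mean', array([ 466.1, -165.7,  130.3]))
scene (0.135, 0.15) (134, 470.5, -179.1, 'r', 38.3, 'mean', array([ 467.8, -168.6,  143.1]))
```

View pics/w5.png

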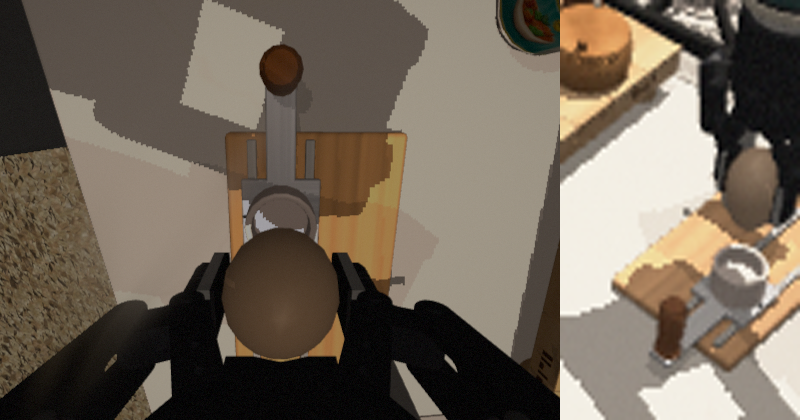

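The wrist view shows the egg at (281,293) held between the pads, with the cup rim behind it at (281,215). I'll fit the egg centre from depth.

```bash
python3 - <<'E'
from h import *
from scipy.optimize import least_squares
c=camera_info("wrist");p,d=grab_frame("wrist"); W=pts("wrist",d,c)
m=np.zeros((420,560),np.uint8); cv2.ellipse(m,(281,288),(45,50),0,0,360,1,-1)
q=W[(m>0)]; q=q[(q[:,2]>.10)&(q[:,2]<.18)]
def f(t):
    r=q-t[:3]; ax=np.array([t[3],t[4],1]);ax/=np.linalg.norm(ax); h=r@ax
    rad=np.linalg.norm(r-np.outer(h,ax),axis=1); return np.hypot(rad/.026,h/np.where(h>0,.030,.040))-1
s=least_squares(f,[.4716,-.184,.1305,0,0],loss='soft_l1',f_scale=.02)
t=s.x; print(len(q),t.round(4),np.std(f(t)),"tip",(t[:3]-.04*np.array([t[3],t[4],1])).round(4),read_state()['ee_pos'].round(4))
E
```

```text
7170 [ 0.4706 -0.1853  0.1298 -0.0094  0.1146] 0.01875080622718983 tip [ 0.471  -0.1899  0.0898] [ 0.4716 -0.1831  0.108 ]
```

The egg leans about 0.1 rad with its lower part about 3 mm toward -y. I'll shift 3 mm to compensate and lower slowly.

Request:
play_rows --plan '[{"hand": 0.0508,"linear": [0.003,0,0.01],"spin": 0},{"hand": 0.0508,"linear": [0,0,0.015],"spin": 0},{"hand": 0.0508,"linear": [0,0,0.012],"spin": 0},{"hand": 0.0508,"linear": [0,0,0.006],"spin": 0},{"hand": 0.0508,"linear": [0,0,0.002],"spin": 0}]'

```text
time_s: 12.45
ee_pos: [0.4712, -0.1798, 0.061]
tcp_rot: [[0.114, 0.993, -0.002], [0.993, -0.114, 0.001], [0.0, -0.002, -1.0]]
force: [0.9, -0.3, -0.9]
opening: 0.0511
gripper_force: 8.5
```

Request:
play_rows --plan '[{"hand": 0.0508,"linear": [0,0,0.001],"spin": 0},{"hand": 0.0508,"linear": [0,0,0.001],"spin": 0},{"hand": 0.0508,"linear": [0,0,0.001],"spin": 0},{"hand": 0.0508,"linear": [0,0,0],"spin": 0},{"hand": 0.0508,"linear": [0,0,0],"spin": 0}]'

```text
time_s: 12.95
ee_pos: [0.4717, -0.1801, 0.0595]
tcp_rot: [[0.114, 0.993, 0.0], [0.993, -0.114, -0.0], [-0.0, 0.0, -1.0]]
force: [-0.2, 0.5, -1.2]
opening: 0.051
gripper_force: 8.5
```

Request:
play_rows --plan '[{"hand": 0.0508,"linear": [0,0,0.001],"spin": 0},{"hand": 0.0508,"linear": [0,0,0.001],"spin": 0},{"hand": 0.0508,"linear": [0,0,0.001],"spin": 0},{"hand": 0.0508,"linear": [0,0,0],"spin": 0},{"hand": 0.0508,"linear": [0,0,0],"spin": 0}]'

```text
time_s: 13.45
ee_pos: [0.4718, -0.1801, 0.0564]
tcp_rot: [[0.115, 0.993, 0.0], [0.993, -0.115, -0.0], [-0.0, 0.0, -1.0]]
force: [0.5, -2.3, 2.1]
opening: 0.0509
gripper_force: 8.6
```

Request:
play_rows --plan '[{"hand": 0.0508,"linear": [0,0,0.001],"spin": 0},{"hand": 0.0508,"linear": [0,0,0.0005],"spin": 0},{"hand": 0.0508,"linear": [0,0,0],"spin": 0},{"hand": 0.0508,"linear": [0,0,0],"spin": 0},{"hand": 0.0508,"linear": [0,0,0],"spin": 0}]'

```text
time_s: 13.95
ee_pos: [0.4717, -0.1801, 0.0549]
tcp_rot: [[0.114, 0.993, 0.0], [0.993, -0.114, -0.0], [-0.0, 0.0, -1.0]]
force: [-0.8, -1.9, 3.7]
opening: 0.0509
gripper_force: 8.5
```

The cup is pushing the egg toward -y, so I'll ease 2 mm that way.

Request:
play_rows --plan '[{"hand": 0.0508,"linear": [-0.001,0,0],"spin": 0},{"hand": 0.0508,"linear": [-0.001,0,0],"spin": 0},{"hand": 0.0508,"linear": [0,0,0],"spin": 0},{"hand": 0.0508,"linear": [0,0,0],"spin": 0},{"hand": 0.0508,"linear": [0,0,0],"spin": 0}]'

```text
time_s: 14.45
ee_pos: [0.4713, -0.1819, 0.0546]
tcp_rot: [[0.114, 0.993, -0.0], [0.993, -0.114, 0.0], [0.0, -0.0, -1.0]]
force: [0.0, 0.3, -1.1]
opening: 0.0509
gripper_force: 8.3
```

Request:
play_rows --plan '[{"hand": 0.0508,"linear": [-0.0005,0,0.0005],"spin": 0},{"hand": 0.0508,"linear": [-0.0005,0,0.0005],"spin": 0},{"hand": 0.0508,"linear": [0,0,0.0005],"spin": 0},{"hand": 0.0508,"linear": [0,0,0],"spin": 0},{"hand": 0.0508,"linear": [0,0,0],"spin": 0}]'

```text
time_s: 14.95
ee_pos: [0.4714, -0.183, 0.0534]
tcp_rot: [[0.114, 0.993, 0.0], [0.993, -0.114, -0.0], [-0.0, 0.0, -1.0]]
force: [-1.4, 1.9, 4.0]
opening: 0.0512
gripper_force: 8.5
```

```bash
cat > eg.py <<'E'
from h import *
from scipy.optimize import least_squares
def fit(q,t0):
    def f(t):
        r=q-t[:3]; ax=np.array([t[3],t[4],1]);ax/=np.linalg.norm(ax); h=r@ax
        rad=np.linalg.norm(r-np.outer(h,ax),axis=1); return np.hypot(rad/.026,h/np.where(h>0,.030,.040))-1
    t=least_squares(f,list(t0)+[0,0],loss='soft_l1',f_scale=.02).x
    return len(q),t.round(4),np.std(f(t)).round(4),"tip",(t[:3]-.04*np.array([t[3],t[4],1])).round(4)
E
python3 - <<'E'
from eg import *
c=camera_info("wrist");p,d=grab_frame("wrist"); W=pts("wrist",d,c)
m=np.zeros((420,560),np.uint8); cv2.ellipse(m,(281,288),(45,50),0,0,360,1,-1)
q=W[(m>0)]; q=q[(q[:,2]>.055)&(q[:,2]<.12)]
s=read_state();print(fit(q,[.4706,-.1845,.076]),s['ee_pos'],s['force'])
E
```

```text
(7175, array([ 0.4703, -0.1853,  0.0753, -0.0221,  0.0169]), np.float64(0.0186), 'tip', array([ 0.4712, -0.186 ,  0.0353])) [ 0.47137233 -0.1830161   0.05345217] [-1.14495361  1.92955814  4.12499092]
```

The egg now stands upright with its tip at floor height (0.035), so I can release slowly.

Request:
play_rows --plan '[{"hand": 0.0512,"linear": [0,0,-0.0005],"spin": 0},{"hand": 0.0516,"linear": [0,0,0],"spin": 0},{"hand": 0.052,"linear": [0,0,0],"spin": 0},{"hand": 0.0525,"linear": [0,0,0],"spin": 0},{"hand": 0.053,"linear": [0,0,0],"spin": 0}]'

```text
time_s: 15.5
ee_pos: [0.4713, -0.183, 0.0538]
tcp_rot: [[0.114, 0.993, 0.0], [0.993, -0.114, -0.0], [-0.0, 0.0, -1.0]]
force: [0.1, 0.5, 0.1]
opening: 0.0532
gripper_force: 0.0
```

Request:
play_rows --plan '[{"hand": 0.054,"linear": [0,0,0],"spin": 0},{"hand": 0.056,"linear": [0,0,0],"spin": 0},{"hand": 0.06,"linear": [0,0,0],"spin": 0},{"hand": 0.07,"linear": [0,0,0],"spin": 0},{"hand": 0.085,"linear": [0,0,0],"spin": 0}]'

```text
time_s: 16.0
ee_pos: [0.4713, -0.183, 0.0538]
tcp_rot: [[0.114, 0.993, -0.0], [0.993, -0.114, 0.0], [0.0, -0.0, -1.0]]
force: [0.5, 0.3, -0.5]
opening: 0.0819
gripper_force: 0.0
```

```bash
python3 - <<'E'
from eg import *
c=camera_info("wrist");p,d=grab_frame("wrist"); W=pts("wrist",d,c)
m=np.zeros((420,560),np.uint8); cv2.ellipse(m,(281,288),(45,50),0,0,360,1,-1)
q=W[(m>0)]; q=q[(q[:,2]>.055)&(q[:,2]<.12)]
s=read_state();print(fit(q,[.4706,-.1845,.076]),s['ee_pos'],s['force'],s['opening'])
E
```

```text
(7180, array([ 0.4701, -0.1851,  0.0755, -0.0271,  0.0408]), np.float64(0.0191), 'tip', array([ 0.4712, -0.1868,  0.0355])) [ 0.47128688 -0.18296147  0.05380044] [ 0.10560039  0.65205265 -0.27912734] 0.08488176589979496
```

Released, and the egg stands in the cup. Now up and over to the knob.

Request:
play_rows --plan '[{"hand": 0.085,"linear": [0,0,-0.01],"spin": 0},{"hand": 0.085,"linear": [0,0,-0.03],"spin": 0},{"hand": 0.085,"linear": [0,0,-0.04],"spin": 0},{"hand": 0.085,"linear": [0,0,-0.03],"spin": 0},{"hand": 0.085,"linear": [0,0,-0.01],"spin": 0}]'

```text
time_s: 16.55
ee_pos: [0.4722, -0.1834, 0.1782]
tcp_rot: [[0.114, 0.993, 0.004], [0.993, -0.114, -0.002], [-0.001, 0.005, -1.0]]
force: [0.2, 1.0, -0.6]
opening: 0.0848
gripper_force: 0.0
```

Request:
play_rows --plan '[{"hand": 0.085,"linear": [0.03,0,0],"spin": 0},{"hand": 0.085,"linear": [0.04,0,0],"spin": 0},{"hand": 0.085,"linear": [0.028,0,0],"spin": 0},{"hand": 0.085,"linear": [0,0,0.02],"spin": 0},{"hand": 0.085,"linear": [0,0,0.03],"spin": 0}]'

```text
time_s: 17.05
ee_pos: [0.4833, -0.0849, 0.1248]
tcp_rot: [[0.113, 0.994, 0.003], [0.994, -0.113, -0.001], [-0.0, 0.003, -1.0]]
force: [0.7, -1.0, -0.5]
opening: 0.0852
gripper_force: 0.0
```

Request:
play_rows --plan '[{"hand": 0.085,"linear": [0,0,0.03],"spin": 0},{"hand": 0.085,"linear": [0,0,0.03],"spin": 0},{"hand": 0.085,"linear": [0,0,0.02],"spin": 0},{"hand": 0.085,"linear": [0,0,0.008],"spin": 0},{"hand": 0.085,"linear": [0,0,0],"spin": 0}]'

```text
time_s: 17.55
ee_pos: [0.4821, -0.0855, 0.0351]
tcp_rot: [[0.114, 0.993, -0.002], [0.993, -0.114, 0.0], [0.0, -0.002, -1.0]]
force: [-0.6, 0.1, 0.2]
opening: 0.0853
gripper_force: 0.0
```

Request:
play_rows --plan '[{"hand": 0.05,"linear": [0,0,0],"spin": 0},{"hand": 0.03,"linear": [0,0,0],"spin": 0},{"hand": 0.024,"linear": [0,0,0],"spin": 0},{"hand": 0.02,"linear": [0,0,0],"spin": 0},{"hand": 0.02,"linear": [0,0,0],"spin": 0}]'

```text
time_s: 18.05
ee_pos: [0.483, -0.0857, 0.0364]
tcp_rot: [[0.114, 0.993, 0.001], [0.993, -0.114, -0.0], [-0.0, 0.001, -1.0]]
force: [3.1, 0.2, 3.5]
opening: 0.0243
gripper_force: 19.8
```

Knob gripped. Slide gently 100 mm.

Request:
play_rows --plan '[{"hand": 0.02,"linear": [-0.002,0,0],"spin": 0},{"hand": 0.02,"linear": [-0.005,0,0],"spin": 0},{"hand": 0.02,"linear": [-0.008,0,0],"spin": 0},{"hand": 0.02,"linear": [-0.01,0,0],"spin": 0},{"hand": 0.02,"linear": [-0.01,0,0],"spin": 0}]'

```text
time_s: 18.55
ee_pos: [0.4789, -0.1208, 0.0364]
tcp_rot: [[0.114, 0.993, 0.001], [0.993, -0.114, 0.0], [0.0, 0.001, -1.0]]
force: [2.9, 1.9, 6.6]
opening: 0.0237
gripper_force: 19.9
```

Request:
play_rows --plan '[{"hand": 0.02,"linear": [-0.01,0,0],"spin": 0},{"hand": 0.02,"linear": [-0.01,0,0],"spin": 0},{"hand": 0.02,"linear": [-0.01,0,0],"spin": 0},{"hand": 0.02,"linear": [-0.01,0,0],"spin": 0},{"hand": 0.02,"linear": [-0.01,0,0],"spin": 0}]'

```text
time_s: 19.05
ee_pos: [0.4731, -0.1706, 0.0364]
tcp_rot: [[0.115, 0.993, 0.001], [0.993, -0.115, 0.0], [0.0, 0.001, -1.0]]
force: [1.5, 2.0, 6.8]
opening: 0.0238
gripper_force: 19.9
```

Request:
play_rows --plan '[{"hand": 0.02,"linear": [-0.008,0,0],"spin": 0},{"hand": 0.02,"linear": [-0.005,0,0],"spin": 0},{"hand": 0.02,"linear": [-0.002,0,0],"spin": 0},{"hand": 0.02,"linear": [0,0,0],"spin": 0},{"hand": 0.02,"linear": [0,0,0],"spin": 0}]'

```text
time_s: 19.55
ee_pos: [0.4713, -0.1856, 0.0364]
tcp_rot: [[0.115, 0.993, 0.001], [0.993, -0.115, -0.001], [-0.001, 0.001, -1.0]]
force: [0.3, -1.6, 6.0]
opening: 0.0239
gripper_force: 19.9
```

```bash
python3 - <<'E'
from eg import *
s=read_state();print(s['ee_pos'],s['force'])
c=camera_info("wrist");p,d=grab_frame("wrist"); W=pts("wrist",d,c)
p2,d2=grab_frame("scene"); W2=pts("scene",d2)
cv2.imwrite("pics/s6.png",np.hstack([p,cv2.resize(p2[110:215,340:410],(240,420),interpolation=2)]))
for n,w in (("w",W),("s",W2)):
    print(n,"rim",circ(band(w,(.42,.50),(-.32,-.24),(.046,.054))),"egg",circ(band(w,(.42,.50),(-.32,-.24),(.07,.1))),"but",circ(np.vstack([band(w,(.42,.50),(-.33,-.24),(.2,.218)),[[0.4588,-.2842,.2]]])))
E
```

```text
[ 0.47133117 -0.18564834  0.03637656] [ 0.33540346 -1.55052912  6.02741   ]
w rim (0, 0.0, 0.0, 'r', 0.0, 'mean', array([nan, nan, nan])) egg (0, 0.0, 0.0, 'r', 0.0, 'mean', array([nan, nan, nan])) but (1, 458.8, -284.2, 'r', 0.0, 'mean', array([ 458.8, -284.2,  200. ]))
s rim (18, 452.8, -272.0, 'r', 22.4, 'mean', array([ 449. , -268.6,   49.7])) egg (87, 447.4, -276.5, 'r', 20.6, 'mean', array([ 444.4, -270.2,   89.2])) but (1, 458.8, -284.2, 'r', 0.0, 'mean', array([ 458.8, -284.2,  200. ]))h.py:17: RuntimeWarning: Mean of empty slice.
  (x,y),r=cv2.minEnclosingCircle((q[:,:2]*1000).astype(np.float32)); return len(q),round(x,1),round(y,1),'r',round(r,1),'mean',np.round(q.mean(0)*1000,1)
  ret = um.true_divide(
```

View pics/s6.png

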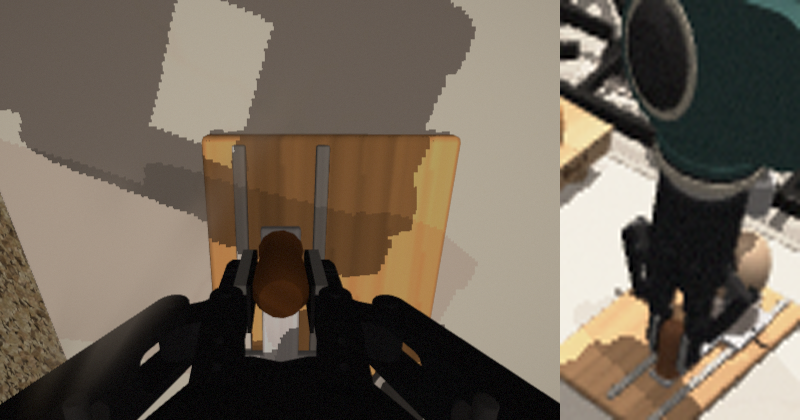

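The knob is between the pads at (281,275) in the wrist view. In the scene inset the egg is under the needle arm. Release, rise, and check alignment.

Request:
play_rows --plan '[{"hand": 0.03,"linear": [0,0,0],"spin": 0},{"hand": 0.045,"linear": [0,0,0],"spin": 0},{"hand": 0.06,"linear": [0,0,0],"spin": 0},{"hand": 0.06,"linear": [0,0,-0.01],"spin": 0},{"hand": 0.06,"linear": [0,0,-0.03],"spin": 0}]'

```text
time_s: 20.15
ee_pos: [0.4697, -0.1844, 0.0743]
tcp_rot: [[0.114, 0.993, -0.004], [0.993, -0.114, 0.002], [0.001, -0.004, -1.0]]
force: [0.0, -0.1, -0.1]
opening: 0.0596
gripper_force: 0.0
```

Request:
play_rows --plan '[{"hand": 0.06,"linear": [0.02,0,-0.04],"spin": 0},{"hand": 0.05,"linear": [0.02,0,-0.05],"spin": 0},{"hand": 0.03,"linear": [0.02,0,-0.05],"spin": 0},{"hand": 0.01,"linear": [0,0,-0.05],"spin": 0},{"hand": 0,"linear": [0,0,-0.04],"spin": 0}]'

```text
time_s: 20.65
ee_pos: [0.4773, -0.1276, 0.3026]
tcp_rot: [[0.113, 0.994, 0.002], [0.994, -0.113, -0.001], [-0.001, 0.002, -1.0]]
force: [0.7, 0.2, 0.3]
opening: 0.0069
gripper_force: 0.0
```

Request:
play_rows --plan '[{"hand": 0,"linear": [0,0,-0.01],"spin": 0},{"hand": 0,"linear": [0,0,0],"spin": 0},{"hand": 0,"linear": [0,0,0],"spin": 0},{"hand": 0,"linear": [0,0,0],"spin": 0},{"hand": 0,"linear": [0,0,0],"spin": 0}]'

```text
time_s: 21.15
ee_pos: [0.4773, -0.1282, 0.3073]
tcp_rot: [[0.115, 0.993, -0.002], [0.993, -0.115, 0.001], [0.0, -0.002, -1.0]]
force: [0.9, 0.0, 0.4]
opening: 0.0001
gripper_force: 0.0
```

```bash
python3 - <<'E'
from eg import *
s=read_state();print(s['ee_pos'],s['opening'])
c=camera_info("wrist");p,d=grab_frame("wrist"); W=pts("wrist",d,c); cv2.imwrite("pics/w7.png",p)
print("knob",circ(band(W,(.43,.51),(-.23,-.14),(.066,.078))))
print("button",circ(band(W,(.42,.50),(-.34,-.24),(.200,.218))))
print("rim",circ(band(W,(.42,.50),(-.33,-.24),(.047,.055))))
q=band(W,(.425,.495),(-.32,-.25),(.058,.11)); print(circ(q),fit(q,[.459,-.284,.076]))
p,d=grab_frame("scene"); W=pts("scene",d)
q=band(W,(.425,.495),(-.32,-.25),(.058,.11)); print("scene",fit(q,[.459,-.284,.076]))
E
```

```text
[ 0.4773442  -0.12818028  0.30731195] 6.503062154785399e-05
knob (231, 471.0, -182.7, 'r', 11.8, 'mean', array([ 471. , -181.8,   70. ]))
button (213, 459.7, -274.9, 'r', 9.3, 'mean', array([ 459.9, -273.4,  206.8]))
rim (0, 0.0, 0.0, 'r', 0.0, 'mean', array([nan, nan, nan]))
(0, 0.0, 0.0, 'r', 0.0, 'mean', array([nan, nan, nan])) (0, array([ 0.459, -0.284,  0.076,  0.   ,  0.   ]), np.float64(nan), 'tip', array([ 0.459, -0.284,  0.036]))
scene (237, array([ 0.4595, -0.2819,  0.0754, -0.0173,  0.057 ]), np.float64(0.0739), 'tip', array([ 0.4602, -0.2842,  0.0354]))h.py:17: RuntimeWarning: Mean of empty slice.
  (x,y),r=cv2.minEnclosingCircle((q[:,:2]*1000).astype(np.float32)); return len(q),round(x,1),round(y,1),'r',round(r,1),'mean',np.round(q.mean(0)*1000,1)
  ret = um.true_divide(
  ret = _var(a, axis=axis, dtype=dtype, out=out, ddof=ddof,
  arrmean = um.true_divide(arrmean, div, out=arrmean,
  ret = ret.dtype.type(ret / rcount)
```

Alignment is within about 2 mm. Move the shut fingers over the button and press.

Request:
play_rows --plan '[{"hand": 0,"linear": [-0.03,0,0],"spin": 0},{"hand": 0,"linear": [-0.04,0,0],"spin": 0},{"hand": 0,"linear": [-0.04,0,0],"spin": 0},{"hand": 0,"linear": [-0.03,0,0],"spin": 0},{"hand": 0,"linear": [-0.017,0,0],"spin": 0}]'

```text
time_s: 21.75
ee_pos: [0.4591, -0.2861, 0.308]
tcp_rot: [[0.116, 0.993, -0.001], [0.993, -0.116, 0.0], [0.0, -0.001, -1.0]]
force: [0.5, 1.2, -0.2]
opening: 0.0
gripper_force: 0.0
```

Request:
play_rows --plan '[{"hand": 0,"linear": [0,0,0.03],"spin": 0},{"hand": 0,"linear": [0,0,0.03],"spin": 0},{"hand": 0,"linear": [0,0,0.02],"spin": 0},{"hand": 0,"linear": [0,0,0.01],"spin": 0},{"hand": 0,"linear": [0,0,0],"spin": 0}]'

```text
time_s: 22.25
ee_pos: [0.4595, -0.2837, 0.2176]
tcp_rot: [[0.114, 0.993, -0.001], [0.993, -0.114, 0.001], [0.001, -0.002, -1.0]]
force: [-0.0, 0.4, 0.7]
opening: 0.0002
gripper_force: 0.0
```

Request:
play_rows --plan '[{"hand": 0,"linear": [0,0,0.004],"spin": 0},{"hand": 0,"linear": [0,0,0.004],"spin": 0},{"hand": 0,"linear": [0,0,0.004],"spin": 0},{"hand": 0,"linear": [0,0,0.004],"spin": 0},{"hand": 0,"linear": [0,0,0],"spin": 0}]'

```text
time_s: 22.75
ee_pos: [0.4596, -0.2841, 0.2022]
tcp_rot: [[0.114, 0.993, -0.0], [0.993, -0.114, 0.0], [0.0, -0.0, -1.0]]
force: [-0.2, 0.3, 0.5]
opening: 0.0001
gripper_force: 0.3
```

Request:
play_rows --plan '[{"hand": 0,"linear": [0,0,0.004],"spin": 0},{"hand": 0,"linear": [0,0,0.004],"spin": 0},{"hand": 0,"linear": [0,0,0.004],"spin": 0},{"hand": 0,"linear": [0,0,0.003],"spin": 0},{"hand": 0,"linear": [0,0,0],"spin": 0}]'

```text
time_s: 23.25
ee_pos: [0.4596, -0.2842, 0.1873]
tcp_rot: [[0.114, 0.993, -0.0], [0.993, -0.114, 0.0], [0.0, -0.0, -1.0]]
force: [0.7, -1.4, 2.4]
opening: -0.0002
gripper_force: 1.3
```

Request:
play_rows --plan '[{"hand": 0,"linear": [0,0,0.002],"spin": 0},{"hand": 0,"linear": [0,0,0.002],"spin": 0},{"hand": 0,"linear": [0,0,0.002],"spin": 0},{"hand": 0,"linear": [0,0,0],"spin": 0},{"hand": 0,"linear": [0,0,0],"spin": 0}]'

```text
time_s: 23.75
ee_pos: [0.4597, -0.2842, 0.1818]
tcp_rot: [[0.114, 0.993, 0.0], [0.993, -0.114, -0.0], [-0.0, 0.0, -1.0]]
force: [0.9, 0.3, 4.5]
opening: 0.0002
gripper_force: 2.3
```

Request:
play_rows --plan '[{"hand": 0,"linear": [0,0,0.001],"spin": 0},{"hand": 0,"linear": [0,0,0.001],"spin": 0},{"hand": 0,"linear": [0,0,0.001],"spin": 0},{"hand": 0,"linear": [0,0,0],"spin": 0},{"hand": 0,"linear": [0,0,0],"spin": 0}]'

```text
time_s: 24.25
ee_pos: [0.4597, -0.2842, 0.1789]
tcp_rot: [[0.114, 0.993, 0.0], [0.993, -0.114, -0.0], [-0.0, 0.0, -1.0]]
force: [-0.5, 0.6, 5.4]
opening: -0.0001
gripper_force: 2.9
```

Request:
play_rows --plan '[{"hand": 0,"linear": [0,0,-0.005],"spin": 0},{"hand": 0,"linear": [0,0,-0.01],"spin": 0},{"hand": 0,"linear": [0,0,-0.01],"spin": 0},{"hand": 0,"linear": [0,0,-0.02],"spin": 0},{"hand": 0,"linear": [0,0,-0.04],"spin": 0}]'

```text
time_s: 24.75
ee_pos: [0.4588, -0.2836, 0.2624]
tcp_rot: [[0.114, 0.993, -0.004], [0.993, -0.114, 0.003], [0.002, -0.004, -1.0]]
force: [0.8, -1.0, 0.2]
opening: 0.0
gripper_force: 0.0
```

Request:
play_rows --plan '[{"hand": 0,"linear": [0.02,0,-0.04],"spin": 0},{"hand": 0,"linear": [0.04,0,0],"spin": 0},{"hand": 0,"linear": [0.04,0,0],"spin": 0},{"hand": 0.06,"linear": [0.02,0,0],"spin": 0},{"hand": 0.06,"linear": [0,0,0],"spin": 0}]'

```text
time_s: 25.25
ee_pos: [0.4734, -0.1628, 0.3045]
tcp_rot: [[0.112, 0.994, 0.001], [0.994, -0.112, 0.0], [0.0, 0.001, -1.0]]
force: [-0.7, -0.3, -0.2]
opening: 0.0281
gripper_force: 0.0
```

```bash
python3 - <<'E' 2>/dev/null
from eg import *
s=read_state();print(s['time_s'],s['ee_pos'],s['opening'])
c=camera_info("wrist");p,d=grab_frame("wrist"); W=pts("wrist",d,c)
print("knob",circ(band(W,(.43,.51),(-.23,-.14),(.066,.078))))
p,d=grab_frame("scene"); W=pts("scene",d)
q=band(W,(.425,.495),(-.32,-.25),(.058,.11)); print("scene",fit(q,[.459,-.284,.076]))
print("button",circ(band(W,(.42,.50),(-.34,-.24),(.190,.218))))
E
```

```text
25.25 [ 0.4734437  -0.16283473  0.30454362] 0.028109263006846068
knob (247, 470.5, -183.2, 'r', 12.1, 'mean', array([ 470.7, -182.4,   70. ]))
scene (241, array([ 0.4599, -0.2822,  0.0755, -0.0873, -0.0177]), np.float64(0.0669), 'tip', array([ 0.4634, -0.2815,  0.0355]))
button (98, 458.3, -279.9, 'r', 18.7, 'mean', array([ 457.2, -276.1,  205.1]))
```

Pressed to 29 mm of stroke at 5.4 N, and the plunger is back up. Return to the knob and slide the carriage back.

Request:
play_rows --plan '[{"hand": 0.06,"linear": [-0.0214,-0.0005,0.03],"spin": 0},{"hand": 0.06,"linear": [0,0,0.045],"spin": 0},{"hand": 0.06,"linear": [0,0,0.045],"spin": 0},{"hand": 0.06,"linear": [0,0,0.04],"spin": 0},{"hand": 0.06,"linear": [0,0,0.02],"spin": 0}]'

```text
time_s: 25.85
ee_pos: [0.4689, -0.1866, 0.1199]
tcp_rot: [[0.116, 0.993, -0.004], [0.993, -0.116, 0.002], [0.001, -0.004, -1.0]]
force: [-0.4, -0.3, 0.5]
opening: 0.0601
gripper_force: 0.0
```

Request:
play_rows --plan '[{"hand": 0.06,"linear": [0,0,0.02],"spin": 0},{"hand": 0.06,"linear": [0,0,0.02],"spin": 0},{"hand": 0.06,"linear": [0,0,0.02],"spin": 0},{"hand": 0.06,"linear": [0,0,0.02],"spin": 0},{"hand": 0.06,"linear": [0,0,0.008],"spin": 0}]'

```text
time_s: 26.35
ee_pos: [0.4694, -0.1867, 0.0338]
tcp_rot: [[0.116, 0.993, -0.002], [0.993, -0.116, 0.001], [0.001, -0.003, -1.0]]
force: [-0.4, 0.2, 0.0]
opening: 0.06
gripper_force: 0.0
```

Request:
play_rows --plan '[{"hand": 0.05,"linear": [0,0,0],"spin": 0},{"hand": 0.03,"linear": [0,0,0],"spin": 0},{"hand": 0.02,"linear": [0,0,0],"spin": 0},{"hand": 0.02,"linear": [0,0,0],"spin": 0},{"hand": 0.02,"linear": [0,0,0],"spin": 0}]'

```text
time_s: 26.85
ee_pos: [0.4712, -0.1866, 0.0368]
tcp_rot: [[0.114, 0.993, 0.002], [0.993, -0.114, -0.001], [-0.001, 0.002, -1.0]]
force: [2.9, -2.1, 6.4]
opening: 0.0237
gripper_force: 20.2
```

Request:
play_rows --plan '[{"hand": 0.02,"linear": [0.002,0,0],"spin": 0},{"hand": 0.02,"linear": [0.005,0,0],"spin": 0},{"hand": 0.02,"linear": [0.008,0,0],"spin": 0},{"hand": 0.02,"linear": [0.01,0,0],"spin": 0},{"hand": 0.02,"linear": [0.01,0,0],"spin": 0}]'

```text
time_s: 27.35
ee_pos: [0.4753, -0.1515, 0.0368]
tcp_rot: [[0.115, 0.993, 0.002], [0.993, -0.115, -0.001], [-0.001, 0.002, -1.0]]
force: [4.4, -2.2, 6.0]
opening: 0.0237
gripper_force: 20.3
```

Request:
play_rows --plan '[{"hand": 0.02,"linear": [0.01,0,0],"spin": 0},{"hand": 0.02,"linear": [0.01,0,0],"spin": 0},{"hand": 0.02,"linear": [0.01,0,0],"spin": 0},{"hand": 0.02,"linear": [0.01,0,0],"spin": 0},{"hand": 0.02,"linear": [0.01,0,0],"spin": 0}]'

```text
time_s: 27.85
ee_pos: [0.4811, -0.1017, 0.0368]
tcp_rot: [[0.114, 0.993, 0.003], [0.993, -0.114, -0.001], [-0.001, 0.003, -1.0]]
force: [4.8, -2.7, 6.2]
opening: 0.0239
gripper_force: 20.3
```

Request:
play_rows --plan '[{"hand": 0.02,"linear": [0.008,0,0],"spin": 0},{"hand": 0.02,"linear": [0.005,0,0],"spin": 0},{"hand": 0.02,"linear": [0.002,0,0],"spin": 0},{"hand": 0.02,"linear": [0,0,0],"spin": 0},{"hand": 0.02,"linear": [0,0,0],"spin": 0}]'

```text
time_s: 28.35
ee_pos: [0.4829, -0.0867, 0.0368]
tcp_rot: [[0.114, 0.993, 0.003], [0.993, -0.114, -0.0], [0.0, 0.003, -1.0]]
force: [5.0, 1.4, 5.3]
opening: 0.0237
gripper_force: 20.3
```

Request:
play_rows --plan '[{"hand": 0.03,"linear": [0,0,0],"spin": 0},{"hand": 0.045,"linear": [0,0,0],"spin": 0},{"hand": 0.06,"linear": [0,0,0],"spin": 0},{"hand": 0.06,"linear": [0,0,-0.01],"spin": 0},{"hand": 0.06,"linear": [0,0,-0.03],"spin": 0}]'

```text
time_s: 28.85
ee_pos: [0.4804, -0.0865, 0.0742]
tcp_rot: [[0.114, 0.993, -0.004], [0.993, -0.114, 0.001], [0.0, -0.005, -1.0]]
force: [-0.9, 0.7, 1.4]
opening: 0.0597
gripper_force: 0.0
```

Request:
play_rows --plan '[{"hand": 0.06,"linear": [0,0,-0.04],"spin": 0},{"hand": 0.06,"linear": [0,0,-0.05],"spin": 0},{"hand": 0.06,"linear": [0,0,-0.05],"spin": 0},{"hand": 0.06,"linear": [0,0,-0.04],"spin": 0},{"hand": 0.06,"linear": [0,0,-0.02],"spin": 0}]'

```text
time_s: 29.35
ee_pos: [0.4821, -0.0869, 0.2806]
tcp_rot: [[0.114, 0.993, 0.005], [0.993, -0.114, -0.001], [-0.001, 0.005, -1.0]]
force: [-0.4, -0.3, -0.3]
opening: 0.06
gripper_force: 0.0
```

Request:
play_rows --plan '[{"hand": 0.06,"linear": [0,0,0],"spin": 0},{"hand": 0.06,"linear": [0,0,0],"spin": 0},{"hand": 0.06,"linear": [0,0,0],"spin": 0},{"hand": 0.06,"linear": [0,0,0],"spin": 0},{"hand": 0.06,"linear": [0,0,0],"spin": 0}]'

```text
time_s: 29.85
ee_pos: [0.4817, -0.0868, 0.2749]
tcp_rot: [[0.114, 0.993, -0.001], [0.993, -0.114, 0.0], [0.0, -0.001, -1.0]]
force: [0.9, -0.3, 0.2]
opening: 0.0601
gripper_force: 0.0
```

```bash
python3 - <<'E' 2>/dev/null
from eg import *
s=read_state();print(s['time_s'],s['ee_pos'],s['force'])
c=camera_info("wrist");p,d=grab_frame("wrist"); W=pts("wrist",d,c)
print("knob",circ(band(W,(.43,.51),(-.13,-.04),(.066,.078))))
q=band(W,(.435,.505),(-.22,-.145),(.08,.11)); print("egg",circ(q),fit(q,[.4706,-.184,.076]))
print("button",circ(band(W,(.42,.50),(-.34,-.24),(.19,.218))))
p2,_=grab_frame("scene"); cv2.imwrite("pics/f8.png",np.hstack([p,cv2.resize(p2[110:215,340:410],(240,420),interpolation=2)]))
E
```

```text
29.85 [ 0.48168471 -0.08678045  0.27488659] [ 0.89911328 -0.31689701  0.22537466]
knob (302, 482.6, -83.3, 'r', 12.0, 'mean', array([482.7, -82.6,  70.1]))
egg (1310, 470.5, -183.0, 'r', 25.3, 'mean', array([ 471.1, -177. ,   95.9])) (1310, array([ 0.4702, -0.1847,  0.0753, -0.0294,  0.0169]), np.float64(0.0203), 'tip', array([ 0.4714, -0.1854,  0.0353]))
button (0, 0.0, 0.0, 'r', 0.0, 'mean', array([nan, nan, nan]))
```

View pics/f8.png

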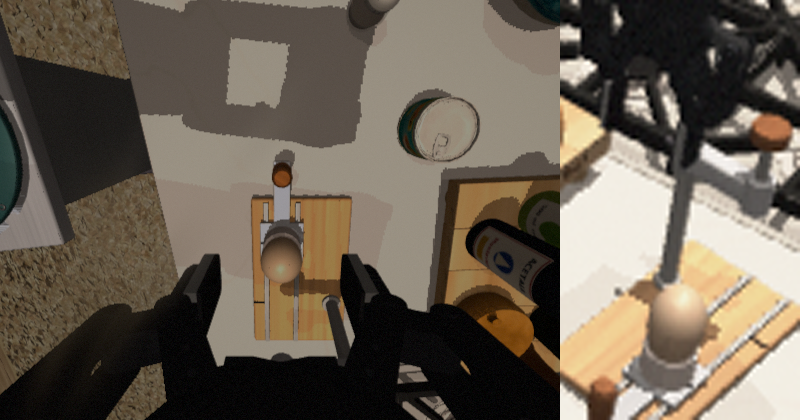

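The egg stands upright in the cup (281,255) at the loading end, and the hand is clear. The inset shows the plunger up. I'll hand in.

```bash
python3 -c "
from workcell import *
print(hand_in())"
```

```text
the job is handed in; nothing more can be done
None
```

I pricked the largest egg and handed the job in at about 30 s. The egg stands upright in the cup at the loading end, the plunger is back up and the arm is clear; the hand-in call returned no verdict.

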